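# Shut the lever-arch file

## Task

Shut the mechanism of the open lever-arch file so that its sheets are locked in: push the upright lever over toward the near edge with the fingertips until it snaps down flat and the arches are shut, and press the black paper bar down the posts until it lies flat on the sheets. Only push and press: the file stays lying where it is on the table, neither lifted nor shoved about, and the things around and on it are left alone.

Things in the scene. Friction and masses are not known exactly. Their poses are not given: they have to be found in the camera images.
- file: Small lever-arch file lying open, loose, 1.9 kg, blue board, light grey inside: 275 mm along the spine, 548 mm over both covers, 4 mm thick. Origin: underside, midway between the two steel posts. x runs along the spine, away from the reader; y to the reader's left (spine, opened front cover at y 75 to 378 mm); z up. Fixed sheet stack: x +-120, y -154 to 12 mm, top at z = 28 mm
- file_arches (a joint): Two steel arches of 4 mm wire, one part, at x = +40 and -40 mm of the file, driven by the lever; rad. They turn on a rod at y = 56, z = 11 mm. 0 = open: they lean to the left, and above y = 10 to 45 mm only the lever stands. 1.0 = shut: they reach up to z = 74 mm and over to the tips of the upright posts (4 mm thick, x = +40 and -40, y = 0, up to z = 59 mm)
- file_lever (a joint): Steel lever at the reader's end of the file. Angle in rad: 0 = up, leaning slightly to the reader (arches open); 1.35 = flat along -x of the file (arches shut). An over-centre spring holds it at either end: dead centre at 0.70, beyond which it snaps on to that side's end by itself. About 4 to 5 N at its end, square to it, starts it from the upright position
- lever_hinge (a point): Axis of the lever: x = -62, y = 30, z = 14 mm in the file's frame; the lever turns about the file's y axis and is 73 mm long from here. The steel plate behind it (toward +x) is 6 mm above the table
- lever_end (a point): Top face of the thumb plate (18 mm wide along y, 16 mm long, 4 mm thick) at the lever's free end, 62 mm from the hinge. It faces up when the lever is flat (z = 16 mm) and along +x of the file, away from the reader, when the lever is up (z = 75 mm; the tip reaches 86 mm). Push on this face, toward the reader and then down
- paper_bar (a joint): Black plastic bar, 116 x 13 x 3 mm, lying along the file's x axis above the sheets, threaded on the two posts. Its sliding position in m, growing downward: 0 = highest, 0.024 = flat on the sheets. Friction (about 3 N) holds it where it is; starts at 0 to 0.012
- bar_top (a point): Top of the bar at its middle, between the posts (x = 0, y = 0 in the file's frame): z = 56 mm with the bar highest, 32 mm with it flat on the sheets
- notes_pink: pink sticky-note pad, 53 x 53 x 12 mm, lying on the file's opened front cover; origin at the centre of its underside. Leave alone
- pen_blue: blue pen, 145 mm long, lying on the file's opened front cover; origin at its centre, underside. Leave alone
- hole_punch: two-hole punch, 81 x 115 x 73 mm, at the right; origin at the centre of its underside. Leave alone
- tumbler: steel tumbler, 87 mm across, 172 mm tall, at the right; origin at the centre of its underside. Leave alone
- mouse_white: white mouse, 105 x 60 x 39 mm, at the back on the right; origin at the centre of its underside. Leave alone
- glasses: red spectacles, 141 x 142 x 42 mm, near the front edge at the right; origin at the centre of their underside. Leave alone

How it is judged:
On the way:
1. the lever has snapped down flat (value of joint file_lever above 1.25 rad), for 0.2 s.
At the end, for the whole second after the job is handed in: the lever lies flat (within 0.1 rad), so the arches are shut; the paper bar is within 3 mm of lying flat on the sheets; the file is at rest (value of joint file_lever above 1.25 rad and value of joint paper_bar above 0.021 m and linear speed of file below 0.02 m/s); the robot touches nothing.
It fails at once if the file is lifted or tipped (origin more than 12 mm up, or tilted more than 0.08 rad) (height (world z) of file above 0.012 m or angle between file's own z axis and vertical above 0.08 rad).
It fails at once if the file is shoved more than 30 mm from where it lay (distance of file from where it was at the start of the episode above 0.03 m).
It fails at once if the pad or the pen on the file's cover is moved more than 60 mm (distance of any of notes_pink, pen_blue from where it was at the start of the episode above 0.06 m).
It fails at once if something around the file (hole punch, tumbler, mouse, spectacles) is moved more than 30 mm (distance of any of hole_punch, tumbler, mouse_white, glasses from where it was at the start of the episode above 0.03 m).
It also fails if it takes over 43 s, if anything falls off the work surface, if the arm or the gripper's body presses on something with over 40 N, if the wrist force passes 120 N, or if a joint passes its speed limit or range.

## Robot

A 6-joint arm with a two-finger parallel gripper is mounted at the origin on a cart in front of the work surface, level with it; the furniture and walls round the work are solid. World frame = base frame: x ahead of the robot, y to its left, z up, the work surface at z = 0. Lengths are in m, angles in rad, forces in N, time in s.
With the tool pointing down it reaches from about 0.325 to 1 m from the base axis. Payload 5.1 kg.
Tool frame: the origin (TCP) lies at the very end of the fingers, on their centre line; the grasp point (between the pads) lies 19 mm behind it; z points along the fingers, y is the line along which they close (so a half turn about z gives the same grasp; the last joint's range is limited). The gripper opens to 85 mm and grips with 20 to 120 N. Pads are 22 mm wide; open, the fingers measure 114 mm over their backs; the gripper's body (76 mm by 85 mm) begins 54 mm behind the grasp point. The pads swing forward as they close: fully open they stand 13 mm farther back than shut.
Start: joints at [1.226, 0.124, 1.65, -0, 1.367, -0.083], TCP at [0.168, 0.628, 0.231] pointing down, gripper open.
Joint ranges: [-2.61, 2.61], [-1.02, 2.33], [0.03, 2.71], [-1.35, 4.49], [0.32, 2.68], [-2.91, 2.91]. Speed limits (rad/s): [2.57, 2.57, 3.14, 3.14, 3.14, 3.14].

## Interface

Orientations are given as a rotation vector (axis times angle).
In Python, from cell import bot, viewer, hand_in gives the robot as it stands. The module is installed in compiled form; this text tells all that it offers.
- The arm moves only by the shell command python3 -m pendant 'ROWS' [FORCE]. ROWS is JSON, a list of rows, each a list of 3 entries, a list of its own where there are three numbers: the turn, a rotation vector about the tool's x, y, z in degrees, then the shift along the tool's x, y, z in mm, then the finger opening in mm, from 0 to 85.4. In form: [[[ax, ay, az], [tx, ty, tz], gripper], ...]. A call has exactly 5 rows; each row shifts and turns the commanded pose from where the row before left it, along the tool's axes as they then stand; what a row does not reach is not made up. A row lasts 1/10 s, in which the tool goes at most 50 mm and 8.59 degrees, less where a joint would pass 70% of its speed; a pose out of reach is approached as far as the arm can. A call is refused whole if a number of a shift passes 50 or a number of a turn 8.59, either way. A call with a gripper value outside its range is refused whole. The fingers move at their own pace and stop on an object; FORCE is the grip in N (left out, the last holds). Time passes only in rows, so rows that do not move let the fingers close, or fill a call up. It gives the time, the measured TCP pose, the force, the opening and the grip force at its end, in the units of the state.
- bot.observe(): the state, without advancing time (a new reading comes with each control period).
- viewer.snapshot(name): name is "scene" or "top" or "wrist"; returns (picture, depth): 420x560x3 uint8, red, green, blue; 420x560 float32, m along the optical axis (not along the pixel's ray), 0 where there is no reading.
- viewer.get_calibration(name): a dict with "intrinsics" (3x3 intrinsics, pixels), "view" (4x4, takes a point from world to camera coordinates); the wrist camera has in their place "mount" (4x4, takes a point from camera to tool coordinates, whose origin is the TCP and whose axes are the flange's). Camera axes: x right, y up, looking along -z (the intrinsics and any distortion apply to the point x, -y, -z); pixel columns grow to the right and rows downward; lengths in m; the calibration is good to about 2 mm. A picture is of the moment at which its call begins: read the wrist's pose just before it. get_calibration takes no time and is no camera call.
- hand_in(): hands the job in; it is judged then, once.
The state is a dict: "time": time; "joint_positions": joint angles; "joint_vel": joint speeds; "joint_torque": joint torques, N m; "tcp_pos": TCP position; "orientation": TCP orientation; "force": force on the tool from outside, world axes, zero at the start; "torque": the same for the moment, N m; "width": opening from 0.0 (shut) to 1.0 (fully open); "finger_force": force on a finger pad.
Only numpy, scipy, OpenCV 4.12 (cv2) and the standard library are available. Lean on these libraries where they do the work, as an engineer would, in place of code of your own. Each camera call takes 0.05 s, during which the arm holds its last target. There are 200 camera calls.

## Working session

There is one attempt and no reset: what is moved stays moved. The work goes in short steps, Python scripts to look and compute and a shell command to move; the robot and the scene stay as the last step left them, time stands still between calls to the robot, and variables do not carry over. Pictures are saved under pics/ and viewed, at most 10 in all, crops included, and the job is handed in when it is done.

```bash
mkdir -p pics; cat > h.py <<'E'
import numpy as np, cv2
from cell import bot, viewer
from scipy.spatial.transform import Rotation as R
def snap(n):
    s=bot.observe(); p,d=viewer.snapshot(n); np.savez(f'{n}.npz',p=p,d=d,t=s['tcp_pos'],o=s['orientation']); return p,d
def world(n,u,v,z=None):
    f=np.load(f'{n}.npz'); c=viewer.get_calibration(n); K=np.array(c['intrinsics'])
    if n=='wrist':
        T=np.eye(4);T[:3,:3]=R.from_rotvec(f['o']).as_matrix();T[:3,3]=f['t'];M=T@np.array(c['mount'])
    else: M=np.linalg.inv(np.array(c['view']))
    r=np.linalg.inv(K)@[u,v,1]; r=np.array([r[0],-r[1],-1])
    if z is None: return (M@np.append(r*f['d'][int(v),int(u)],1))[:3]
    w=M[:3,:3]@r; return M[:3,3]+w*(z-M[2,3])/w[2]
E
python3 - <<'E'
from h import *
for n in ('top','scene'):
    p,d=snap(n); cv2.imwrite(f'pics/{n}.png',cv2.resize(p[:,:,::-1],(800,600)))
    print({k:np.round(v,3).tolist() if hasattr(v,'__len__') else v for k,v in viewer.get_calibration(n).items()})
print(bot.observe())
E
```

```text
{'intrinsics': [[455.564, 0.0, 281.791], [0.0, 455.564, 216.155], [0.0, 0.0, 1.0]], 'view': [[0.02, -1.0, 0.008, -0.017], [0.992, 0.021, 0.124, -0.518], [-0.124, 0.006, 0.992, -1.179], [0.0, 0.0, 0.0, 1.0]]}
{'intrinsics': [[419.005, 0.0, 274.295], [0.0, 419.005, 213.17], [0.0, 0.0, 1.0]], 'view': [[0.466, -0.884, -0.02, -0.247], [0.497, 0.243, 0.833, -0.315], [-0.732, -0.398, 0.553, -0.743], [0.0, 0.0, 0.0, 1.0]]}
{'time': 0.1, 'joint_positions': array([ 1.22635715e+00,  1.24459796e-01,  1.65154204e+00,  2.18520387e-05,
        1.36751757e+00, -8.26018711e-02]), 'joint_vel': array([-1.75853942e-04, -6.71104773e-04, -4.77085798e-03,  6.28335200e-04,
       -8.53256737e-04,  9.21832817e-05]), 'joint_torque': array([-1.26579657e-04, -4.24938154e+01, -3.66650677e+01, -1.47819474e-04,
        4.00419362e-03,  2.52401850e-05]), 'tcp_pos': array([0.16809084, 0.62731257, 0.23016035]), 'orientation': array([-4.10069871e-01, -3.11428032e+00,  2.95027433e-03]), 'force': array([-0.26789741, -0.36724962, -0.66556169]), 'torque': array([-0.00207243,  0.0365918 ,  0.01072275]), 'finger_force': 0.0, 'width': 1.0014686123940557}
```

View pics/top.png

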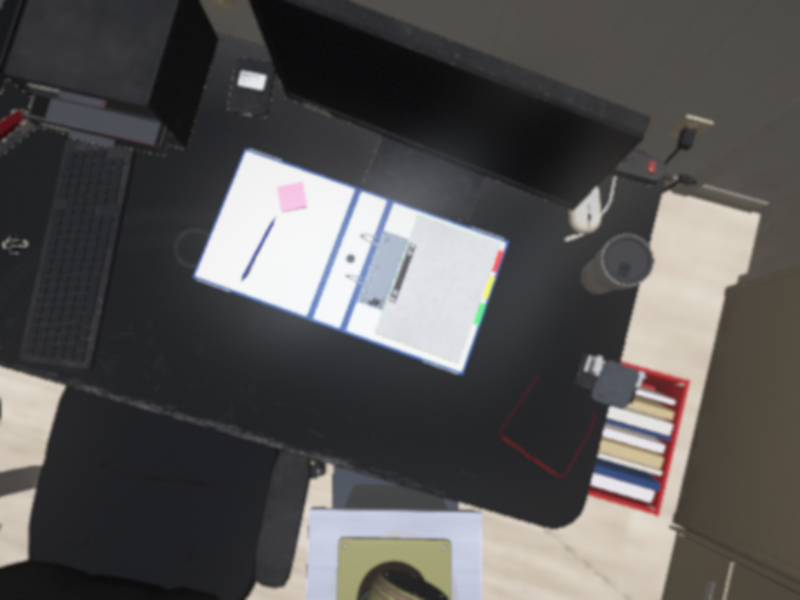

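View pics/scene.png

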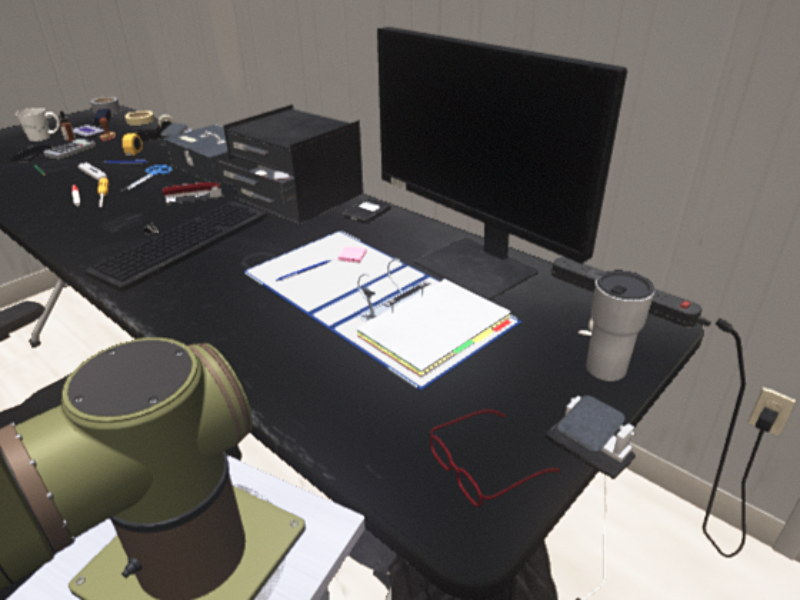

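Top view: the file's corners are near (248,150), (508,240), (463,373), (195,277) of 800x600; mechanism around (385,268), bar at (402,273). In the scene view the lever is up and the arches are open. Next I compute the file pose from the corners and check the bar in the depth image.

```bash
cat >> h.py <<'E'
def fit(F,W):
    F=np.array(F);W=np.array(W)[:,:2];f=F-F.mean(0);w=W-W.mean(0)
    a=np.arctan2((f[:,0]*w[:,1]-f[:,1]*w[:,0]).sum(),(f*w).sum())
    r=np.array([[np.cos(a),-np.sin(a)],[np.sin(a),np.cos(a)]]); t=W.mean(0)-r@F.mean(0)
    return a,t,r,(F@r.T+t-W)
E
python3 - <<'E'
from h import *
px=[(248,150),(508,240),(463,373),(195,277)]
W=[world('top',u*.7,v*.7,.004) for u,v in px]
F=[(.1375,.378),(.1375,-.170),(-.1375,-.170),(-.1375,.378)]
a,t,r,e=fit(F,W);print(np.degrees(a),t,e.round(4))
print('bar',world('top',402*.7,273*.7,.05))
for f in [(-.062,.03),(0,0),(-.08,.03)]: print(f,r@f+t)
p=np.load('top.npz')['p'][130:270,200:370,::-1]
cv2.imwrite('pics/c.png',cv2.resize(p,(680,560),interpolation=cv2.INTER_CUBIC))
s=np.load('scene.npz')['p'][170:270,220:370,::-1]
cv2.imwrite('pics/s.png',cv2.resize(s,(750,500),interpolation=cv2.INTER_CUBIC))
E
```

```text
-18.5033078975267 [ 0.58340516 -0.00787416] [[ 0.0047  0.0044]
 [ 0.     -0.0049]
 [-0.0031 -0.0026]
 [-0.0016  0.003 ]]
bar [ 0.58240706 -0.00407751  0.05      ]
(-0.062, 0.03) [0.53413101 0.04025128]
(0, 0) [ 0.58340516 -0.00787416]
(-0.08, 0.03) [0.51706151 0.04596375]
```

View pics/c.png

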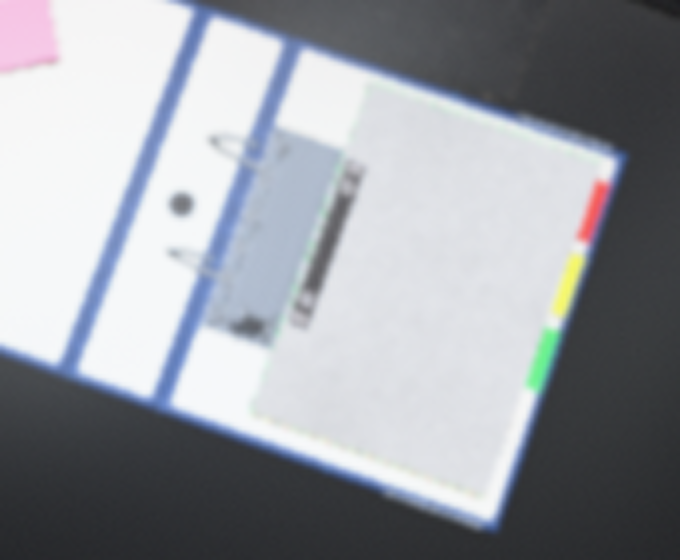

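View pics/s.png

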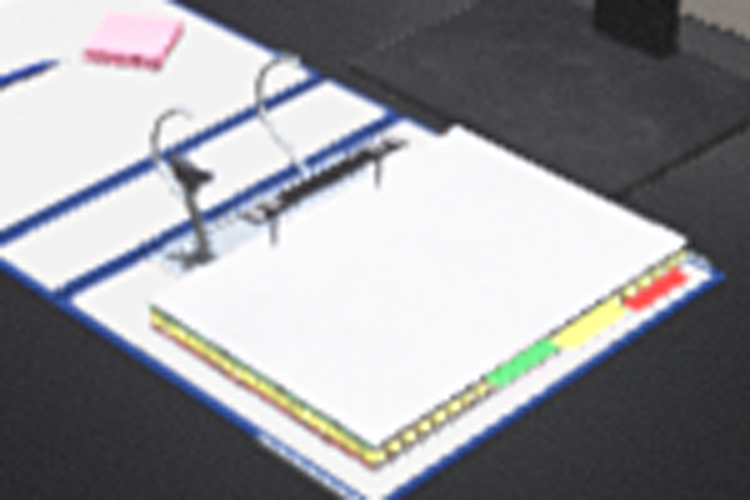

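```bash
cat >> h.py <<'E'
def tool(goal,yaw=None):  # shift in tool axes (mm) to world goal
    s=bot.observe();M=R.from_rotvec(s['orientation']).as_matrix()
    print('tcp',np.round(s['tcp_pos'],4),'xang',np.degrees(np.arctan2(M[1,0],M[0,0])).round(2),'z',M[:,2].round(3),'F',s['force'].round(1),'t',s['time'])
    print('shift',(M.T@(np.array(goal)-s['tcp_pos'])*1e3).round(1))
E
python3 - <<'E'
from h import *
o=(200,130)
q=lambda u,v:(u/4+200,v/4+130)
for n,u,v,z in [('bar',330,245,.05),('barA',357,165,.05),('barB',302,326,.05),('lever',248,325,.06),('c1',622,155,.004),('c2',495,525,.004),('st1',368,83,.028),('st2',252,412,.028)]:
    a=q(u,v);print(n,world('top',*a,z).round(4),world('top',*a).round(4))
print(np.round(viewer.get_calibration('wrist')['mount'],3))
tool((.53,.03,.26))
E
```

```text
bar [ 0.5821 -0.007   0.05  ] [ 0.581  -0.0069  0.0561]
barA [ 0.6363 -0.0238  0.05  ] [ 0.635  -0.0237  0.0556]
barB [0.5278 0.0103 0.05  ] [0.5276 0.0103 0.0517]
lever [0.5264 0.0453 0.06  ] [0.5288 0.046  0.042 ]
c1 [ 0.6577 -0.2076  0.004 ] [ 6.587e-01 -2.083e-01 -2.000e-04]
c2 [ 0.4017 -0.122   0.004 ] [ 0.4018 -0.1222  0.0018]
st1 [ 0.6983 -0.0308  0.028 ] [ 7.061e-01 -3.150e-02 -4.000e-04]
st2 [0.4725 0.0424 0.028 ] [0.4726 0.0425 0.0268]
[[ 0.     0.956  0.294  0.076]
 [ 1.     0.    -0.001  0.001]
 [-0.001  0.294 -0.956 -0.142]
 [ 0.     0.     0.     1.   ]]
tcp [0.1681 0.6273 0.2302] xang 165.0 z [-0.001 -0.002 -1.   ] F [-0.3 -0.4 -0.7] t 0.1
shift [-504.2 -483.3  -29. ]
```

```bash
python3 -m pendant '[[[0,0,3],[-30,-28,-2],0],[[0,0,0],[-36,-34,-3],0],[[0,0,0],[-36,-34,-3],0],[[0,0,0],[-36,-34,-3],0],[[0,0,0],[-36,-34,-3],0]]'
python3 -m pendant '[[[0,0,0],[-36,-34,-3],0],[[0,0,0],[-36,-34,-3],0],[[0,0,0],[-36,-34,-3],0],[[0,0,0],[-36,-34,-3],0],[[0,0,0],[-36,-34,-2],0]]'
python3 -m pendant '[[[0,0,0],[-36,-34,0],0],[[0,0,0],[-36,-34,0],0],[[0,0,0],[-20,-20,0],0],[[0,0,0],[0,0,0],0],[[0,0,0],[0,0,0],0]]'
python3 - <<'E'
from h import *
tool((.53,.03,.26))
p,d=snap('wrist'); cv2.imwrite('pics/w.png',cv2.resize(p[:,:,::-1],(800,600)))
E
```

```text
time: 0.6
tcp_pos: [0.2852, 0.4172, 0.2448]
orientation: [-0.49, -3.103, 0.001]
force: [0.6, -0.2, 1.4]
width: 0.144
finger_force: 0.0
time: 1.1
tcp_pos: [0.4039, 0.2, 0.2593]
orientation: [0.491, 3.103, 0.0]
force: [1.5, 0.6, -1.2]
width: -0.005
finger_force: 0.0
time: 1.6
tcp_pos: [0.4636, 0.0895, 0.2588]
orientation: [-0.494, -3.101, -0.0]
force: [-0.2, 0.3, 0.2]
width: -0.001
finger_force: 0.0
tcp [0.4636 0.0895 0.2588] xang 161.91 z [-0.001  0.    -1.   ] F [-0.2  0.3  0.2] t 1.6
shift [-81.6 -35.9  -1.4]
```

View pics/w.png

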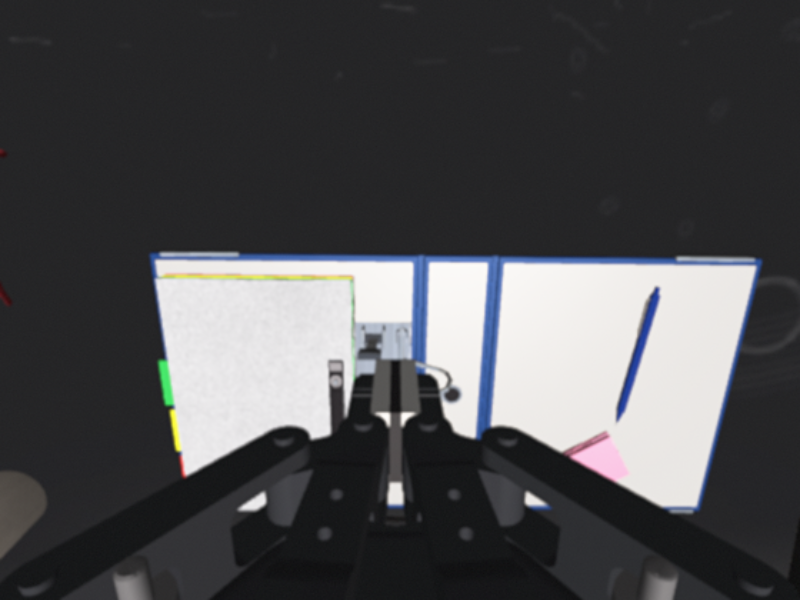

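Wrist view: near file corners at (152,254) and (760,260); bar's near end (336,360) with a post at (336,381); lever's thumb plate just left of centre at about (372,350).

```bash
python3 - <<'E'
from h import *
g=lambda u,v,z:world('wrist',u*.7,v*.7,z)
W=[g(152,254,.004),g(760,260,.004)]
a,t,r,e=fit([(-.1375,-.170),(-.1375,.378)],W);print(np.degrees(a),t,e)
print('barend(-.058,0)',r@(-.058,0)+t,g(336,360,.05),world('wrist',336*.7,362*.7)); print('post',r@(-.04,0)+t,g(336,381,.059))
print('lever pred tip',r@(-.078,.03)+t,g(372,354,.08),world('wrist',372*.7,354*.7))
p=np.load('wrist.npz')['p'][205:295,215:335,::-1]
cv2.imwrite('pics/wc.png',cv2.resize(p,(720,540),interpolation=cv2.INTER_CUBIC))
E
```

```text
-18.66572700336184 [ 0.58648278 -0.00236698] [[-0.00098234 -0.00290791]
 [ 0.00098234  0.00290791]]
barend(-.058,0) [0.53153347 0.01619571] [0.53182114 0.01599895 0.05      ] [0.53169463 0.01665042 0.05461331]
post [0.5485867  0.01043487] [0.54621867 0.01186666 0.059     ]
lever pred tip [0.52218682 0.05101869] [0.5237386  0.05239536 0.08      ] [0.52197113 0.05321621 0.08430608]
```

View pics/wc.png

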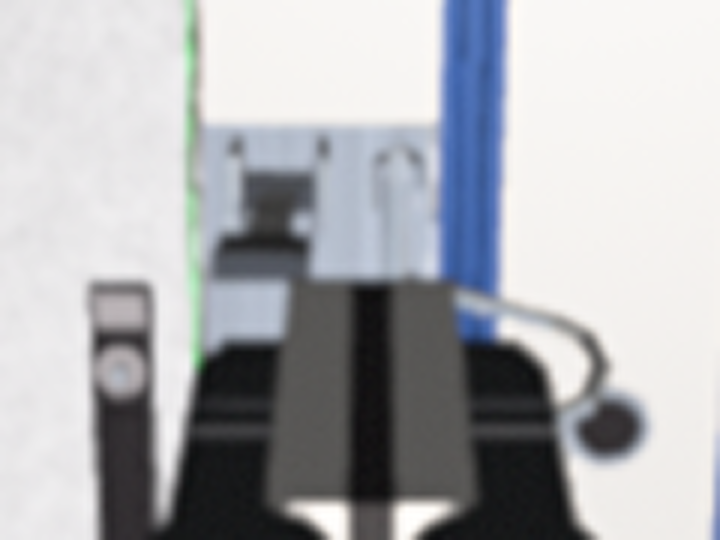

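```bash
cat >> h.py <<'E'
A=np.radians(-18.5);O=np.array([.586,-.003]);RF=np.array([[np.cos(A),-np.sin(A)],[np.sin(A),np.cos(A)]])
def go(x,y,z):
    s=bot.observe();print('file xy',(RF.T@(s['tcp_pos'][:2]-O)*1e3).round(1)); tool(np.append(RF@(x,y)+O,z))
E
python3 -c "
from h import *
go(-.054,.03,.075)"
```

```text
file xy [-145.8   49.5]
tcp [0.4634 0.0902 0.2589] xang 162.0 z [-0.001  0.    -1.   ] F [ 0.9 -0.1  0.3] t 1.65
shift [-91.8 -20.3 183.8]
```

```bash
python3 -m pendant '[[[0,0,0],[-32,-7,0],0],[[0,0,0],[-32,-7,20],0],[[0,0,0],[-28,-6,35],0],[[0,0,0],[0,0,35],0],[[0,0,0],[0,0,0],0]]'
python3 -c "
from h import *
go(-.054,.03,.075)
p,d=snap('wrist'); cv2.imwrite('pics/w2.png',cv2.resize(p[200:380,150:420,::-1],(780,520)))"
```

```text
time: 2.15
tcp_pos: [0.5413, 0.0436, 0.1631]
orientation: [-0.487, -3.092, 0.002]
force: [-0.6, 0.2, -1.3]
width: -0.003
finger_force: 0.0
file xy [-57.2  30. ]
tcp [0.5413 0.0436 0.1631] xang 162.09 z [-0.012  0.001 -1.   ] F [-0.6  0.2 -1.3] t 2.15
shift [-4.2  0.3 88. ]
```

View pics/w2.png

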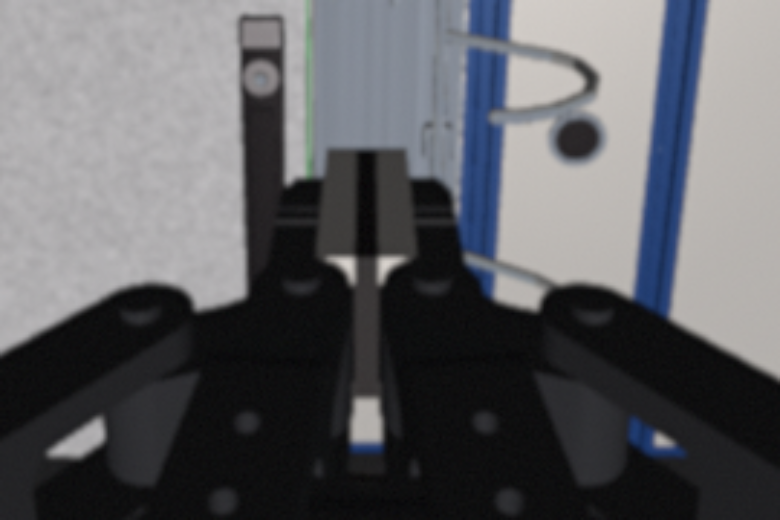

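```bash
python3 -c "
from h import *
for u,v,z,m in [(240.3,227,.059,(-.04,0)),(240.3,206,.053,(-.058,0))]:
  print((RF.T@(world('wrist',u,v,z)[:2]-O)*1e3).round(1),m,world('wrist',u,v)[2])
f=np.load('wrist.npz')['d'];print(f[212,240])
go(-.054,.03,.075)"
python3 -m pendant '[[[0,0,0],[-4,0,25],0],[[0,0,0],[0,0,30],0],[[0,0,0],[0,0,30],0],[[0,0,0],[0,0,0],0],[[0,0,0],[0,0,0],0]]'
python3 -c "
from h import *
go(-.064,.03,.0725)"
```

```text
[-41.5   0.9] (-0.04, 0) 0.05802933763540874
[-57.8   0.6] (-0.058, 0) 0.05251863318369382
0.26240042
file xy [-55.7  30.6]
tcp [0.5429 0.0437 0.1664] xang 162.11 z [-0.007  0.    -1.   ] F [ 0.1 -0.   1.3] t 2.2
shift [-2.3 -0.4 91.4]
time: 2.7
tcp_pos: [0.5498, 0.0419, 0.0865]
orientation: [0.489, 3.101, 0.001]
force: [0.4, 0.5, 0.4]
width: 0.004
finger_force: 0.0
file xy [-48.6  31.1]
tcp [0.5498 0.0419 0.0865] xang 162.08 z [ 0.002  0.    -1.   ] F [0.4 0.5 0.4] t 2.7
shift [15.5 -0.9 14. ]
```

```bash
python3 -m pendant '[[[0,0,0],[0,-1,14],0],[[0,0,0],[4,0,0],0],[[0,0,0],[5,0,0],0],[[0,0,0],[4,0,0],0],[[0,0,0],[0,0,0],0]]'
python3 -c "
from h import *
go(-.064,.03,.0725)"
```

```text
time: 3.2
tcp_pos: [0.537, 0.044, 0.0711]
orientation: [0.491, 3.1, -0.0]
force: [2.0, -0.1, -2.1]
width: -0.002
finger_force: 1.0
file xy [-61.4  29. ]
tcp [0.537  0.044  0.0711] xang 162.01 z [ 0.003 -0.001 -1.   ] F [ 2.  -0.1 -2.1] t 3.2
shift [ 2.6  1.  -1.4]
```

```bash
python3 -m pendant '[[[0,0,0],[4,0,0],0],[[0,0,0],[5,0,1],0],[[0,0,0],[5,0,2],0],[[0,0,0],[5,0,3],0],[[0,0,0],[5,0,3],0]]'
python3 -c "
from h import *
go(-.064,.03,.0725)"
```

```text
time: 3.7
tcp_pos: [0.5143, 0.0516, 0.0624]
orientation: [0.491, 3.101, 0.001]
force: [2.2, -1.1, 1.7]
width: 0.003
finger_force: 1.4
file xy [-85.3  29. ]
tcp [0.5143 0.0516 0.0624] xang 161.99 z [ 0.002  0.    -1.   ] F [ 2.2 -1.1  1.7] t 3.7
shift [-21.4   0.8 -10.1]
```

Contact is light and the arc tracks; continue past dead centre.

```bash
python3 -m pendant '[[[0,0,0],[4,0,4],0],[[0,0,0],[4,0,4],0],[[0,0,0],[4,0,5],0],[[0,0,0],[3,0,5],0],[[0,0,0],[3,0,5],0]]'
python3 -m pendant '[[[0,0,0],[2,0,5],0],[[0,0,0],[1,0,3],0],[[0,0,0],[0,0,0],0],[[0,0,0],[0,0,0],0],[[0,0,0],[0,0,0],0]]'
python3 -c "
from h import *
go(-.124,.03,.02)"
```

```text
time: 4.2
tcp_pos: [0.4953, 0.0572, 0.0371]
orientation: [-0.491, -3.101, 0.001]
force: [-0.2, -0.3, -0.3]
width: 0.0
finger_force: 0.0
time: 4.7
tcp_pos: [0.4939, 0.058, 0.0307]
orientation: [0.491, 3.102, 0.0]
force: [-0.7, -0.3, 0.3]
width: 0.001
finger_force: 0.0
file xy [-106.7   28.6]
tcp [0.4939 0.058  0.0307] xang 162.0 z [ 0.001 -0.    -1.   ] F [-0.7 -0.3  0.3] t 4.7
shift [17.3  1.5 10.7]
```

```bash
python3 -m pendant '[[[0,0,0],[0,0,-30],0],[[0,0,0],[0,0,-40],0],[[0,0,0],[0,0,-40],0],[[0,0,0],[0,0,-20],0],[[0,0,0],[0,0,0],0]]'
python3 -c "
from h import *
go(0,0,.12)
p,d=snap('wrist'); cv2.imwrite('pics/w3.png',cv2.resize(p[:,:,::-1],(800,600)))"
```

```text
time: 5.2
tcp_pos: [0.4964, 0.0581, 0.1652]
orientation: [0.49, 3.094, 0.002]
force: [-0.1, 0.6, 0.6]
width: -0.005
finger_force: 0.0
file xy [-104.3   29.5]
tcp [0.4964 0.0581 0.1652] xang 162.0 z [ 0.009  0.    -1.   ] F [-0.1  0.6  0.6] t 5.2
shift [-103.7  -30.5   46. ]
```

View pics/w3.png

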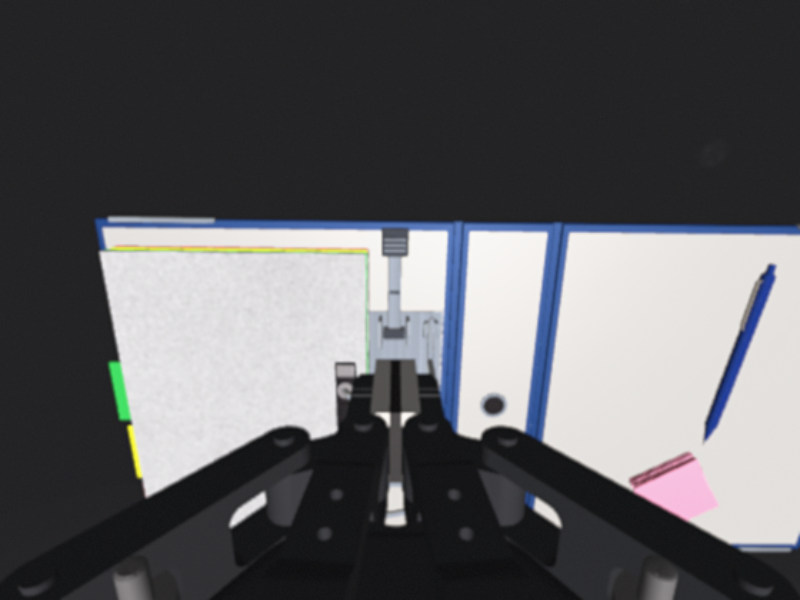

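The lever lies flat (thumb plate at (395,240)) and the arches have closed. I check the file's pose via its near corner (97,220) and spine, then go over the bar.

```bash
python3 -c "
from h import *
for u,v,z in [(97,220,.004),(346,391,.059),(395,240,.016)]: print((RF.T@(world('wrist',u*.7,v*.7,z)[:2]-O)*1e3).round(1))"
python3 -m pendant '[[[0,0,0],[-35,-10,0],0],[[0,0,0],[-35,-10,0],0],[[0,0,0],[-34,-10,0],0],[[0,0,0],[0,0,25],0],[[0,0,0],[0,0,0],0]]'
python3 -c "
from h import *
go(0,0,.06)"
```

```text
[-137.2 -166.6]
[-42.1   1.3]
[-127.7   30.7]
time: 5.75
tcp_pos: [0.5801, -0.003, 0.1294]
orientation: [-0.492, -3.092, 0.001]
force: [-2.1, 0.3, -1.0]
width: 0.001
finger_force: 0.0
file xy [-5.6 -1.8]
tcp [ 0.5801 -0.003   0.1294] xang 161.93 z [-0.01   0.001 -1.   ] F [-2.1  0.3 -1. ] t 5.75
shift [-6.4  1.9 69.4]
```

```bash
python3 -m pendant '[[[0,0,0],[-2,2,20],0],[[0,0,0],[0,0,30],0],[[0,0,0],[0,0,15],0],[[0,0,0],[0,0,0],0],[[0,0,0],[0,0,0],0]]'
python3 -c "
from h import *
go(-.002,.001,.032)"
```

```text
time: 6.25
tcp_pos: [0.5854, -0.0011, 0.0704]
orientation: [-0.491, -3.102, 0.0]
force: [-1.4, 1.2, 0.7]
width: 0.002
finger_force: 0.0
file xy [-1.2  1.6]
tcp [ 0.5854 -0.0011  0.0704] xang 162.02 z [-0.001  0.    -1.   ] F [-1.4  1.2  0.7] t 6.25
shift [ 0.8 -0.6 38.4]
```

```bash
python3 -m pendant '[[[0,0,0],[0,0,10],0],[[0,0,0],[0,0,6],0],[[0,0,0],[0,0,6],0],[[0,0,0],[0,0,6],0],[[0,0,0],[0,0,4],0]]'
python3 -m pendant '[[[0,0,0],[0,0,3],0],[[0,0,0],[0,0,2],0],[[0,0,0],[0,0,1],0],[[0,0,0],[0,0,1],0],[[0,0,0],[0,0,0],0]]'
```

```text
time: 6.75
tcp_pos: [0.5863, -0.0014, 0.0384]
orientation: [0.491, 3.102, 0.0]
force: [0.8, 1.2, 3.7]
width: 0.003
finger_force: 1.5
time: 7.25
tcp_pos: [0.586, -0.0014, 0.0315]
orientation: [0.491, 3.102, -0.0]
force: [2.6, 0.1, 3.0]
width: -0.0
finger_force: 1.2
```

```bash
python3 -m pendant '[[[0,0,0],[0,0,1],0],[[0,0,0],[0,0,0],0],[[0,0,0],[0,0,0.5],0],[[0,0,0],[0,0,0],0],[[0,0,0],[0,0,0],0]]'
```

```text
time: 7.75
tcp_pos: [0.586, -0.0014, 0.031]
orientation: [0.491, 3.103, -0.0]
force: [-0.9, 1.0, 9.0]
width: 0.001
finger_force: 4.1
```

Force has risen to 9 N with no more travel, so the bar has bottomed. Retreat upward and look.

```bash
python3 -m pendant '[[[0,0,0],[0,0,-10],0],[[0,0,0],[0,0,-30],0],[[0,0,0],[0,0,-40],0],[[0,0,0],[0,0,-40],0],[[0,0,0],[0,0,-30],0]]'
python3 -m pendant '[[[0,0,0],[40,25,0],0],[[0,0,0],[40,25,0],0],[[0,0,0],[40,25,0],0],[[0,0,0],[40,20,0],0],[[0,0,0],[0,0,0],0]]'
python3 -c "
from h import *
go(0,0,.03)
p,d=snap('wrist');q,_=snap('scene'); cv2.imwrite('pics/f.png',np.vstack([cv2.resize(p[200:330,130:450,::-1],(720,292)),cv2.resize(q[170:270,200:440,::-1],(720,300))]))"
```

```text
time: 8.25
tcp_pos: [0.5854, -0.0014, 0.1821]
orientation: [0.491, 3.103, -0.0]
force: [0.4, 0.3, -0.6]
width: -0.0
finger_force: 0.0
time: 8.75
tcp_pos: [0.4588, 0.1409, 0.1786]
orientation: [-0.484, -3.1, 0.001]
force: [0.0, -0.4, 0.2]
width: 0.006
finger_force: 0.0
file xy [-166.3   96.1]
tcp [0.4588 0.1409 0.1786] xang 162.27 z [-0.004  0.    -1.   ] F [ 0.  -0.4  0.2] t 8.75
shift [-165.5  -98.2  148.1]
```

View pics/f.png

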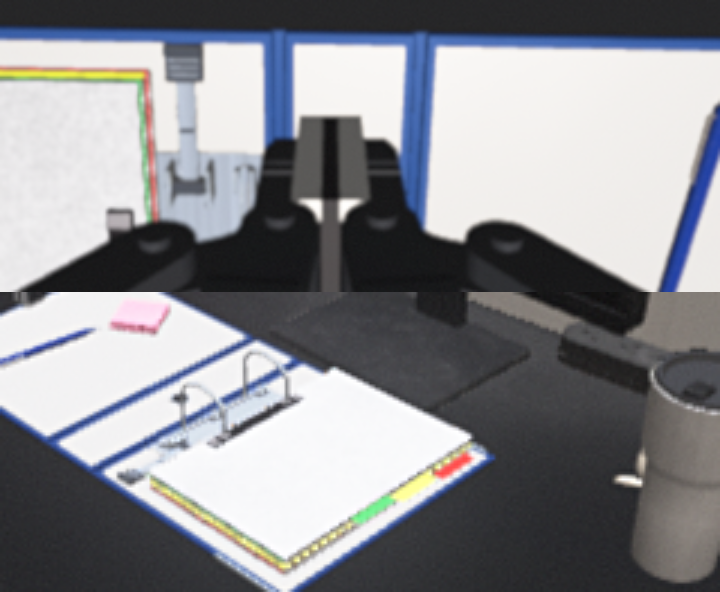

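The lever is flat, the arches are shut on the posts, and the bar is low on the sheets. I check the bar's height in the depth image, then hand in.

```bash
python3 -c "
from h import *
for u,v in [(183,297),(183,295),(160,290)]:
  w=world('wrist',u,v);print((RF.T@(w[:2]-O)*1e3).round(1),w[2])
from cell import hand_in
if world('wrist',183,297)[2]<.037: print(hand_in())"
```

```text
[-54.9   1. ] 0.030930953841413977
[-57.1   1.1] 0.030660075957615718
[-60.9 -23.5] 0.02773293842542901
the job is handed in; nothing more can be done
None
```

The job is handed in: the lever has snapped down flat, the arches are shut, and the paper bar measures about 31 mm high at its near end (32 mm is flat on the sheets); the file shifted by about 3 mm at most, and the arm was clear of everything. The result of the judging was not shown.

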